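Close the sterilised steel jars with their own lids

TASK

Close the four open, straight-walled steel jars: pick up the four knobbed lids one after another and set each on the jar of its own size, the smallest lid on the smallest jar and so on up, flat and fully seated on the rim. Leave the jars standing where they are, and do not move the shallow dish or the wide flared bowl, which get no lid.

Things in the scene. Friction and masses are not known exactly. Their poses are not given: they have to be found in the camera images.
- jar_tiny: the smallest of four open, straight-walled round steel jars, loose, standing upright on the bench: outer diameter 48 mm, height 46 mm, wall 3 mm (mouth 42 mm). Origin: centre of its underside, on the bench; z up along its axis. 150 g.
- jar_small: the second smallest of four open, straight-walled round steel jars, loose, standing upright on the bench: outer diameter 66 mm, height 54 mm, wall 3 mm (mouth 60 mm). Origin: centre of its underside, on the bench; z up along its axis. 250 g.
- jar_medium: the second largest of four open, straight-walled round steel jars, loose, standing upright on the bench: outer diameter 84 mm, height 62 mm, wall 3 mm (mouth 78 mm). Origin: centre of its underside, on the bench; z up along its axis. 400 g.
- jar_large: the largest of four open, straight-walled round steel jars, loose, standing upright on the bench: outer diameter 102 mm, height 70 mm, wall 3 mm (mouth 96 mm). Origin: centre of its underside, on the bench; z up along its axis. 550 g.
- lid_tiny: smallest of four round steel lids, right way up, about 50 g. Origin: centre of underside, z up. Heights above it in mm: 0-8 plug (26 across at foot, 30 at top) that enters the jar's mouth; 8-12 flat plate 58 across that rests on the rim; 12-38 upright dark cylindrical knob 18 across, to hold it by. Seated on the smallest jar, its origin is 38 mm above the jar's.
- lid_small: second smallest of four round steel lids, right way up, about 80 g. Origin: centre of underside, z up. Heights above it in mm: 0-8 plug (44 across at foot, 48 at top) that enters the jar's mouth; 8-12 flat plate 76 across that rests on the rim; 12-38 upright dark cylindrical knob 18 across, to hold it by. Seated on the second smallest jar, its origin is 46 mm above the jar's.
- lid_medium: second largest of four round steel lids, right way up, about 120 g. Origin: centre of underside, z up. Heights above it in mm: 0-8 plug (62 across at foot, 66 at top) that enters the jar's mouth; 8-12 flat plate 94 across that rests on the rim; 12-38 upright dark cylindrical knob 18 across, to hold it by. Seated on the second largest jar, its origin is 54 mm above the jar's.
- lid_large: largest of four round steel lids, right way up, about 160 g. Origin: centre of underside, z up. Heights above it in mm: 0-8 plug (80 across at foot, 84 at top) that enters the jar's mouth; 8-12 flat plate 112 across that rests on the rim; 12-38 upright dark cylindrical knob 18 across, to hold it by. Seated on the largest jar, its origin is 62 mm above the jar's.
- dish: a shallow open steel dish, 80 mm across and 14 mm high, without a knob: not a lid, it stays where it is. Origin: centre of its underside, on the bench.
- bowl: a flared open steel bowl, 120 mm across at the rim, 70 mm at the foot, 40 mm high: not one of the jars, wider than every lid, it gets none and stays where it is. Origin: centre of its underside, on the bench.

How it is judged (in metres and radians):
At the end, for the whole second after the job is handed in: Each of the four lids lies on the jar of its own size: centred within 10 mm, its plate on the rim (seated height within 3 mm), level within 0.08 rad (about 4.5 degrees); jars upright within the same angle; lids and jars at rest (horizontal distance between lid_tiny and jar_tiny below 0.01 m and z of lid_tiny in the frame of jar_tiny between 0.035 and 0.041 m and angle between each of lid_tiny, jar_tiny, lid_small, jar_small, lid_medium, jar_medium, lid_large, jar_large's own z axis and vertical below 0.08 rad and linear speed of each of lid_tiny, jar_tiny, lid_small, jar_small, lid_medium, jar_medium, lid_large, jar_large below 0.02 m/s and horizontal distance between lid_small and jar_small below 0.01 m and z of lid_small in the frame of jar_small between 0.043 and 0.049 m and horizontal distance between lid_medium and jar_medium below 0.01 m and z of lid_medium in the frame of jar_medium between 0.051 and 0.057 m and horizontal distance between lid_large and jar_large below 0.01 m and z of lid_large in the frame of jar_large between 0.059 and 0.065 m); the robot touches nothing.
It fails at once if a jar is shoved more than 40 mm from its place (distance of any of jar_tiny, jar_small, jar_medium, jar_large from where it was at the start of the episode above 0.04 m).
It fails at once if a jar is tipped over (angle between any of jar_tiny, jar_small, jar_medium, jar_large's own z axis and vertical above 0.4 rad).
It fails at once if the dish is moved more than 30 mm (distance of dish from where it was at the start of the episode above 0.03 m).
It fails at once if the bowl is moved more than 30 mm (distance of bowl from where it was at the start of the episode above 0.03 m).
It also fails if it takes over 120 s, if anything falls off the work surface, if the arm or the gripper's body presses on something with over 40 N, if the wrist force passes 120 N, or if a joint passes its speed limit or range.

ROBOT

A 6-joint arm with a two-finger parallel gripper is mounted at the origin on the work surface. World frame = base frame: x ahead of the robot, y to its left, z up, the work surface at z = 0. Lengths are in mm, angles in degrees, forces in N, time in s.
With the tool pointing down it reaches from about 300 to 850 mm from the base axis. Payload 4.2 kg.
Tool frame: the origin (TCP) lies midway between the tips of the shut fingers; the grasp point (between the pads) lies env.hold_point_z behind it (env.hold_point_z is the distance from the TCP to the grasp point, in mm); z points along the fingers, y is the line along which they close (so a half turn about z gives the same grasp; the last joint's range is limited). The gripper opens to 91 mm and grips with 3 to 60 N. Pads are 32 mm wide; open, the fingers measure 118 mm over their backs; the gripper's body (76 mm by 178 mm) begins 60 mm behind the grasp point.
Start: joints at [-66.062, 18.312, 89.639, -0, 72.044, -1.146], TCP at [243.775, -520.785, 213.976] pointing down, gripper open.
Joint ranges: [-177.97, 177.97], [-48.28, 115.42], [12.27, 149.76], [-77.06, 257.06], [2.81, 150.46], [-146.56, 146.56]. Speed limits (degrees/s): [147.25, 147.25, 180, 180, 180, 180].

INTERFACE

Orientations are given as [roll, pitch, yaw] about the fixed x, y, z axes, in that order (R = Rz(yaw) Ry(pitch) Rx(roll)).
In Python, from workcell import env, viewer, spotter gives the robot as it stands.
- The arm moves only by the tool apply_moves, never from a script. Its arguments are lists of equal length, an entry for each row: "delta_pos": the shift along the world's x, y, z normalised to -1 to 1, where 1 is 120 mm, a list of three; "rot": the turn, a rotation vector about the world's x, y, z normalised to -1 to 1, where 1 is 1.5 rad, a list of three; "hand": the opening, from 0 (shut) to 1 (fully open). A call has 1 to 10 rows; each row is the pose to reach, as a shift and turn from the pose commanded when the call began; what a row does not reach only later rows make up. A row lasts 1/12 s, in which the tool goes at most 41.7 mm and 7.16 degrees, less where a joint would pass 70% of its speed; a pose out of reach is approached as far as the arm can. A call with a number of a shift or a turn outside -1 to 1 is refused whole. A call with a gripper value outside its range is refused whole. The fingers move at their own pace and stop on an object; "newtons" is the grip in N (left out, the last holds). Time passes only in rows, so rows that repeat a pose let the fingers close. It gives the time, the measured TCP pose, the force, the opening and the grip force at its end, in the units of the state.
- env.state(): the state, without advancing time (a new reading comes with each control period).
- viewer.grab_frame(name): name is "scene" or "top" or "wrist"; returns a dict with "pixels" (480x640x3 uint8, red, green, blue), "camera_matrix" (3x3 intrinsics, pixels), "k1" (the pictures are not rectified: a ray, as slopes to the right and down, at radius r is drawn at 1 + k1 r^2 times it, then the intrinsics apply), "R" (3x3) and "t" (3): a world point X has camera coordinates R X + t; the wrist camera has in their place "mount" (4x4, takes a point from camera to tool coordinates, whose origin is the TCP and whose axes are the flange's). Camera axes: x right, y down, z forward; pixel columns grow to the right and rows downward; lengths in mm; the calibration is good to about 2 mm. A picture is of the moment at which its call begins: read the wrist's pose just before it. There is no depth.
- env.job_done(): hands the job in; it is judged then, once.
Trained networks look in a picture, given as the dict that the camera call returned (one of the last four; its "shot" number tells which), for a name from the list of things; names that differ only in an ending like _2 or _b are one class to them, and where a whole thing is asked for, a point or a joint stands for the part that bears it (a point fixed in the world has none). Each returns a list of dicts, best first, with "score" (0 to 1); they miss things now and then, are a little off and sometimes report something else, mostly with a low value. They report only what shows in the picture. A call takes as long as a camera call.
- spotter.trace(picture, query): "mask" (480x640 bool, what is visible of it) and "box" ([centre column, centre row, width, height] in pixels, round what is visible of it).
- spotter.landmark_of(picture, query): "position" ([column, row] in pixels: a listed point, or the origin of a listed thing).
The state is a dict: "time_s": time; "qpos": joint angles; "qvel": joint speeds; "effort": joint torques, N m; "ee_pos": TCP position; "ee_rot": TCP orientation; "force": force on the tool from outside, world axes, zero at the start; "torque": the same for the moment, N m; "gripper_width": finger opening in mm; "gripper_force": force on a finger pad.
Only numpy, scipy, OpenCV 4.12 (cv2) and the standard library are available. Lean on these libraries where they do the work, as an engineer would, in place of code of your own. Each camera call takes 0.05 s, during which the arm holds its last target. There are 200 camera calls.

## Working session

There is one attempt and no reset: what is moved stays moved. The work goes in short steps, Python scripts to look and compute and a tool call to move; the robot and the scene stay as the last step left them, time stands still between calls to the robot, and variables do not carry over. Pictures are saved under pics/ and viewed, at most 14 in all, crops included, and the job is handed in when it is done.

Besides the shell and the picture viewer there is one more tool, called after ">>>" as name(argument=value, ...) on one line, values as JSON. apply_moves: Moves the arm, as the interface text tells. Its arguments: {"type":"object","properties":{"delta_pos":{"type":"array"},"rot":{"type":"array"},"hand":{"type":"array"},"newtons":{"type":"number"}},"required":["delta_pos","rot","hand"]}

```bash
ls; mkdir -p pics
cat > h.py <<'E'
import numpy as np, cv2
from workcell import env, viewer, spotter
from scipy.spatial.transform import Rotation as Ro
def cam(p,st=None):
    K=np.array(p["camera_matrix"],float)
    if "mount" in p:
        st=st or env.state(); M=np.array(p["mount"],float)
        T=np.eye(4); T[:3,:3]=Ro.from_euler('xyz',st["ee_rot"],degrees=True).as_matrix(); T[:3,3]=st["ee_pos"]
        C=T@M; R=C[:3,:3].T; t=-R@C[:3,3]
    else: R=np.array(p["R"],float); t=np.array(p["t"],float)
    return K,R,t,p["k1"]
def to_plane(p,uv,z,st=None):
    K,R,t,k1=cam(p,st); uv=np.atleast_2d(np.array(uv,float))
    d=(uv-[K[0,2],K[1,2]])/[K[0,0],K[1,1]]; s=d.copy()
    for _ in range(20): s=d/(1+k1*(s**2).sum(1,keepdims=True))
    w=np.c_[s,np.ones(len(s))]@R; c=-R.T@t
    return c+w*((z-c[2])/w[:,2:3])
def project(p,X,st=None):
    K,R,t,k1=cam(p,st); c=np.atleast_2d(X)@R.T+t; s=c[:,:2]/c[:,2:]
    s=s*(1+k1*(s**2).sum(1,keepdims=True)); return s*[K[0,0],K[1,1]]+[K[0,2],K[1,2]]
def save(p,n): cv2.imwrite(f"pics/{n}.png",cv2.cvtColor(p["pixels"],cv2.COLOR_RGB2BGR))
E
python3 - <<'E'
from h import *
print(env.hold_point_z, env.state())
for n in ["top","scene"]:
    p=viewer.grab_frame(n); save(p,n)
    K,R,t,k=cam(p); print(n,-R.T@t)
    for q in ["jar_tiny","jar_small","jar_medium","jar_large","lid_tiny","lid_small","lid_medium","lid_large","dish","bowl"]:
        for d in spotter.landmark_of(p,q)[:3]: print(q,round(d["score"],2),np.round(d["position"]),to_plane(p,d["position"],0)[0].round())
E
```

```text
pics
18.8 {'time_s': 0.0, 'qpos': array([-6.60625117e+01,  1.83526595e+01,  8.97046812e+01,  1.33122020e-04,
        7.20439967e+01, -1.14731546e+00]), 'qvel': array([0.07899499, 0.00860034, 0.04213561, 0.06807123, 0.12127005,
       0.01498901]), 'effort': array([ 5.23183062e-04, -4.12460268e+01, -2.31975782e+01,  7.26906513e-02,
        4.56985726e-02, -1.45488543e-04]), 'ee_pos': array([ 243.56582307, -520.32292414,  213.12175823]), 'ee_rot': array([-1.79898685e+02, -2.15562861e-03,  2.50847607e+01]), 'force': array([-0.20240122,  1.23117954, -0.07267739]), 'torque': array([ 0.02054655,  0.00712479, -0.0051847 ]), 'gripper_force': 0.0, 'gripper_width': 91.07073186390963}
top [379.12547435  -9.50576763 995.73755164]
jar_tiny 0.65 [194. 309.] [376. 284.   0.]
jar_small 0.75 [446. 208.] [ 594. -279.    0.]
jar_small 0.57 [504. 242.] [ 516. -405.    0.]
jar_medium 0.88 [449. 209.] [ 593. -286.    0.]
jar_large 0.75 [194. 211.] [598. 292.   0.]
lid_tiny 0.68 [352. 171.] [685. -70.   0.]
lid_small 0.87 [273. 272.] [457. 109.   0.]
lid_small 0.21 [195. 312.] [370. 281.   0.]
lid_medium 0.87 [128. 248.] [513. 439.   0.]
lid_medium 0.55 [196. 209.] [601. 286.   0.]
lid_large 0.56 [274. 171.] [688. 108.   0.]
dish 0.78 [450. 315.] [ 357. -277.    0.]
bowl 0.84 [364. 266.] [467. -93.   0.]
scene [1222.32639424 -163.55449694  680.98167928]
jar_tiny 0.61 [428. 202.] [364. 286.   0.]
jar_small 0.73 [133. 280.] [ 511. -414.    0.]
jar_medium 0.69 [194. 302.] [ 594. -288.    0.]
jar_large 0.56 [467. 265.] [596. 285.   0.]
jar_large 0.23 [192. 300.] [ 588. -293.    0.]
lid_tiny 0.76 [309. 324.] [691. -76.   0.]
lid_small 0.94 [367. 231.] [446. 104.   0.]
lid_medium 0.86 [515. 229.] [504. 451.   0.]
lid_large 0.62 [407. 312.] [696. 115.   0.]
dish 0.97 [201. 226.] [ 359. -276.    0.]
bowl 0.91 [281. 245.] [459. -99.   0.]
```

View pics/top.png

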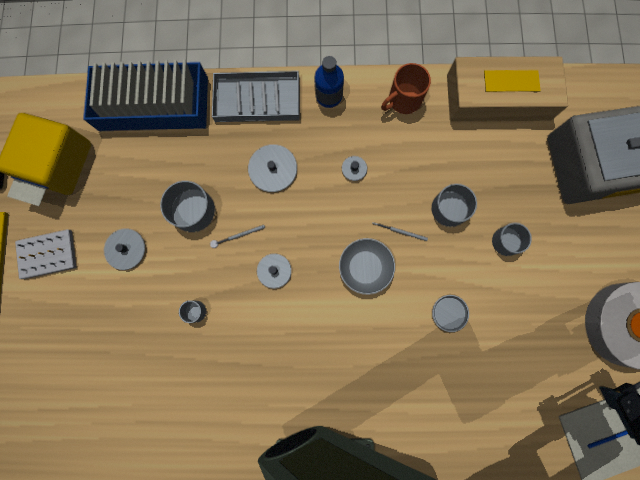

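View pics/scene.png

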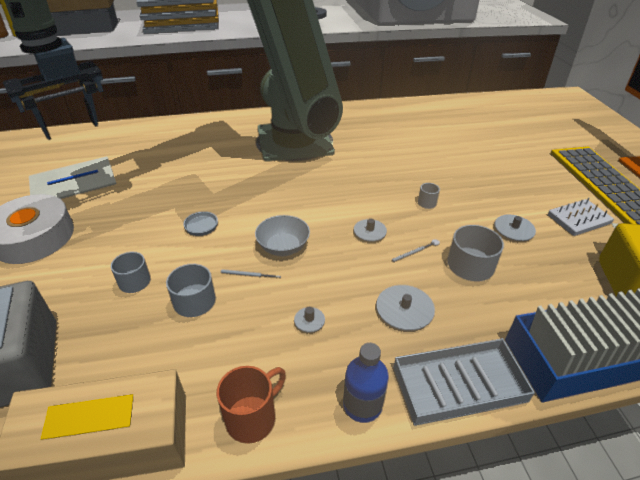

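The pictures clearly show all four lids (top view: tiny 353,168; small 274,271; medium 125,250; large 272,168) and jars (tiny 193,311; small 512,239; medium 454,206; large 188,207). Next I fit the silhouettes of the known shapes to the masks.

```bash
cat >> h.py <<'E'
from scipy.optimize import minimize
a=np.linspace(0,2*np.pi,60)[:-1]
J=dict(tiny=(24,46),small=(33,54),medium=(42,62),large=(51,70)); L=dict(tiny=29,small=38,medium=47,large=56)
def rings(q):
    k,s=q.split("_")
    r=[(J[s][0],0),(J[s][0],J[s][1])] if k=="jar" else [(L[s],8),(L[s],12),(9,12),(9,38)]
    return [np.c_[R*np.cos(a),R*np.sin(a),np.full(59,z)] for R,z in r],k
def render(p,q,xyz,st):
    rs,k=rings(q); m=np.zeros((480*4,640*4),np.uint8)
    for g in ([rs] if k=="jar" else [rs[:2],rs[2:]]):
        uv=project(p,np.vstack(g)+xyz,st)*4+1.5
        cv2.fillPoly(m,[cv2.convexHull(uv.astype(np.float32)).round().astype(np.int32)],255)
    return cv2.resize(m,(640,480),interpolation=cv2.INTER_AREA)/255.
def fit(p,q,x0,z0=0,st=None,lim=60):
    best=None
    for d in spotter.trace(p,q):
        m=d["mask"].astype(float)
        f=lambda v:np.abs(render(p,q,[v[0],v[1],z0],st)-m).sum()/m.sum()
        ys,xs=np.nonzero(d["mask"]); c=to_plane(p,[xs.mean(),ys.mean()],z0+20,st)[0][:2]
        if np.hypot(*(c-x0))>lim: continue
        r=minimize(f,c,method="Nelder-Mead",options=dict(initial_simplex=[c,c+[12,0],c+[0,12]],xatol=.2,fatol=1e-4))
        if best is None or r.fun<best[1]: best=(r.x.round(1),round(r.fun,3),round(d["score"],2))
    return best
APP=dict(jar_tiny=(370,285),jar_small=(512,-412),jar_medium=(594,-287),jar_large=(597,288),lid_tiny=(688,-73),lid_small=(452,106),lid_medium=(508,445),lid_large=(692,112))
E
python3 - <<'E'
from h import *
for n in ["top","scene"]:
    p=viewer.grab_frame(n)
    for q in APP: print(n,q,fit(p,q,np.array(APP[q])))
p=viewer.grab_frame("wrist"); print(p["mount"],p["camera_matrix"]); save(p,"w0")
E
```

```text
top jar_tiny None
top jar_small (array([ 519.4, -411. ]), np.float64(0.098), 0.68)
top jar_medium (array([ 594.5, -288. ]), np.float64(0.082), 0.64)
top jar_large (array([599.2, 293. ]), np.float64(0.035), 0.64)
top lid_tiny (array([688.7, -74.4]), np.float64(0.065), 0.73)
top lid_small (array([459.2, 107.6]), np.float64(0.057), 0.9)
top lid_medium (array([511.8, 445.1]), np.float64(0.039), 0.75)
top lid_large (array([693.5, 112.2]), np.float64(0.055), 0.7)
scene jar_tiny (array([367.9, 281.4]), np.float64(0.044), 0.79)
scene jar_small (array([ 514.8, -411.2]), np.float64(0.035), 0.94)
scene jar_medium (array([ 589.9, -288.5]), np.float64(0.033), 0.79)
scene jar_large (array([595.6, 294.2]), np.float64(0.026), 0.74)
scene lid_tiny None
scene lid_small (array([455.5, 106.1]), np.float64(0.053), 0.84)
scene lid_medium (array([506.3, 446.7]), np.float64(0.085), 0.84)
scene lid_large (array([689.3, 112.4]), np.float64(0.04), 0.96)
[[-2.36142089e-04 -9.60199198e-01 -2.79316029e-01  7.87222379e+01]
 [ 9.99999858e-01 -9.30806761e-05 -5.25448057e-04  1.62063294e-01]
 [ 4.78535878e-04 -2.79316114e-01  9.60199083e-01 -1.70465810e+02]
 [ 0.00000000e+00  0.00000000e+00  0.00000000e+00  1.00000000e+00]] [[398.53482518   0.         324.4942396 ]
 [  0.         398.53482518 243.01677304]
 [  0.           0.           1.        ]]
```

View pics/w0.png

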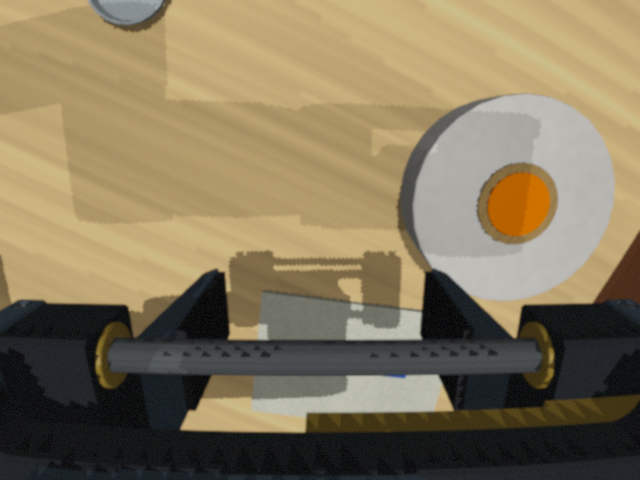

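Top and scene fits agree to about 4 mm. I'm heading to lid_large first, keeping a fixed yaw.

>>> apply_moves(delta_pos=[[0.2,0.3,0],[0.41,0.58,0],[0.62,0.88,0],[0.62,0.88,0]], rot=[[0,0,0],[0,0,0],[0,0,0],[0,0,0]], hand=[1,1,1,1])

```text
time_s: 2.38
ee_pos: [320.7, -410.3, 214.1]
ee_rot: [-179.9, -0.2, 25.3]
force: [0.0, 0.5, 0.3]
gripper_width: 91.0
gripper_force: 0.0
```

>>> apply_moves(delta_pos=[[0.2,0.3,0],[0.41,0.58,0],[0.62,0.88,0],[0.62,0.88,0]], rot=[[0,0,0],[0,0,0],[0,0,0],[0,0,0]], hand=[1,1,1,1])

```text
time_s: 2.72
ee_pos: [395.3, -305.1, 214.2]
ee_rot: [-179.9, -0.2, 25.4]
force: [-0.1, 0.4, -0.7]
gripper_width: 91.1
gripper_force: 0.0
```

>>> apply_moves(delta_pos=[[0.2,0.3,0],[0.41,0.58,0],[0.62,0.88,0],[0.62,0.88,0]], rot=[[0,0,0],[0,0,0],[0,0,0],[0,0,0]], hand=[1,1,1,1])

```text
time_s: 3.05
ee_pos: [470.0, -199.9, 214.1]
ee_rot: [-180.0, -0.2, 25.4]
force: [-0.3, 0.4, 0.7]
gripper_width: 91.4
gripper_force: 0.0
```

>>> apply_moves(delta_pos=[[0.2,0.3,0],[0.41,0.58,0],[0.62,0.88,0],[0.62,0.88,0]], rot=[[0,0,0],[0,0,0],[0,0,0],[0,0,0]], hand=[1,1,1,1])

```text
time_s: 3.38
ee_pos: [544.7, -94.4, 213.9]
ee_rot: [-180.0, -0.2, 25.3]
force: [-0.5, 0.1, -0.2]
gripper_width: 91.1
gripper_force: 0.0
```

>>> apply_moves(delta_pos=[[0.2,0.3,0],[0.41,0.58,0],[0.62,0.88,0],[0.62,0.88,0]], rot=[[0,0,0],[0,0,0],[0,0,0],[0,0,0]], hand=[1,1,1,1])

```text
time_s: 3.72
ee_pos: [619.1, 11.3, 213.4]
ee_rot: [-179.9, -0.2, 25.3]
force: [0.1, -0.5, 0.2]
gripper_width: 91.4
gripper_force: 0.0
```

>>> apply_moves(delta_pos=[[0.2,0.3,0],[0.41,0.58,0],[0.62,0.88,0],[0.62,0.88,0],[0.62,0.88,0],[0.62,0.88,0]], rot=[[0,0,0],[0,0,0],[0,0,0],[0,0,0],[0,0,0],[0,0,0]], hand=[1,1,1,1,1,1])

```text
time_s: 4.22
ee_pos: [689.8, 111.3, 213.3]
ee_rot: [180.0, 0.1, 25.1]
force: [-0.1, -0.1, -0.1]
gripper_width: 91.4
gripper_force: 0.0
```

Run:
```python
from h import *
env.state(); st=env.state(); print(st["ee_pos"],st["ee_rot"],st["time_s"],st["qpos"])
p=viewer.grab_frame("wrist"); save(p,"w1")
for q in ["lid_large"]: print(q,fit(p,q,np.array(APP[q]),st=st))
print(project(p,[691.5,112,38],st))
for n in ("top","scene"):
    p=viewer.grab_frame(n); print(n,fit(p,"jar_tiny",np.array(APP["jar_tiny"])),fit(p,"lid_tiny",np.array(APP["lid_tiny"])))
```

```text
[689.76233496 111.33427683 213.33228258] [1.79963949e+02 1.18494009e-01 2.50849552e+01] 4.2167 [ 8.25897395e+00  2.98686834e+01  7.11586267e+01 -7.00775197e-02
  7.90756834e+01  7.31873238e+01]
lid_large (array([691.4, 111.2]), np.float64(0.015), 0.59)
[[324.54520486 216.9470336 ]]
top None (array([689.9, -74.3]), np.float64(0.07), 0.92)
scene (array([368. , 281.7]), np.float64(1.374), 0.64) (array([686.1, -75.4]), np.float64(0.08), 0.73)
```

View pics/w1.png

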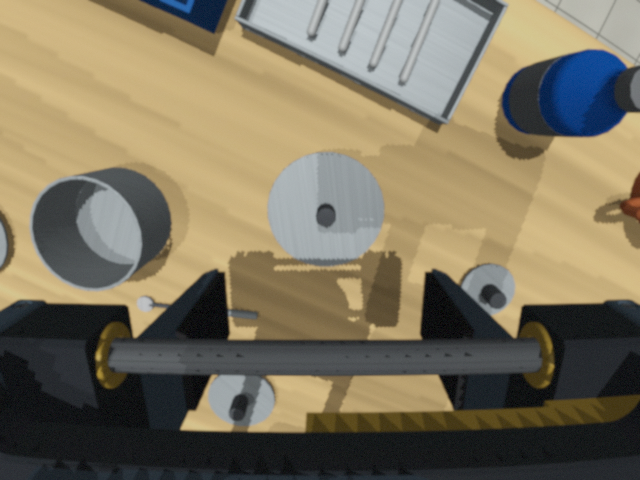

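The wrist view shows the lid under the tool (knob 326,215; fit error 1.5%), with no obstacles at the jaws. I measure the visible neighbours, then descend.

Run:
```python
from h import *
st=env.state()
p=viewer.grab_frame("wrist")
for q in ["jar_large","lid_tiny","lid_small"]: print(q,fit(p,q,np.array(APP[q]),st=st))
```

```text
jar_large (array([597.5, 293.3]), np.float64(0.015), 0.83)
lid_tiny (array([688.2, -75.4]), np.float64(0.21), 0.68)
lid_small (array([457.3, 106.6]), np.float64(0.094), 0.84)
```

>>> apply_moves(delta_pos=[[0.01,0,-0.3],[0.01,0,-0.6],[0.01,0,-0.9],[0.01,0,-1]], rot=[[0,0,0],[0,0,0],[0,0,0],[0,0,0]], hand=[1,1,1,1])

```text
time_s: 5.15
ee_pos: [687.8, 112.4, 88.1]
ee_rot: [-179.8, 0.6, 25.1]
force: [-1.1, -0.7, -0.0]
gripper_width: 91.6
gripper_force: 0.0
```

>>> apply_moves(delta_pos=[[0,0,-0.2],[0,0,-0.4],[0,0,-0.55],[0,0,-0.64],[0,0,-0.64],[0,0,-0.64]], rot=[[0,0,0],[0,0,0],[0,0,0],[0,0,0],[0,0,0],[0,0,0]], hand=[1,1,1,1,1,1])

```text
time_s: 5.65
ee_pos: [692.0, 113.0, 17.8]
ee_rot: [180.0, -0.0, 25.1]
force: [1.4, -0.7, 0.0]
gripper_width: 91.1
gripper_force: 0.0
```

>>> apply_moves(delta_pos=[[0,0,0],[0,0,0],[0,0,0],[0,0,0],[0,0,0],[0,0,0],[0,0,0],[0,0,0]], rot=[[0,0,0],[0,0,0],[0,0,0],[0,0,0],[0,0,0],[0,0,0],[0,0,0],[0,0,0]], hand=[0,0,0,0,0,0,0,0], newtons=25)

```text
time_s: 6.32
ee_pos: [691.3, 112.8, 17.2]
ee_rot: [180.0, 0.0, 25.1]
force: [0.4, 0.6, 0.4]
gripper_width: 40.6
gripper_force: 0.0
```

>>> apply_moves(delta_pos=[[0,0,-0.02],[0,0,-0.02],[0,0,-0.02],[0,0,-0.02],[0,0,-0.02],[0,0,-0.02],[0,0,-0.02]], rot=[[0,0,0],[0,0,0],[0,0,0],[0,0,0],[0,0,0],[0,0,0],[0,0,0]], hand=[0,0,0,0,0,0,0], newtons=25)

```text
time_s: 6.9
ee_pos: [691.2, 112.8, 14.5]
ee_rot: [-180.0, 0.0, 25.1]
force: [-0.2, -0.2, -1.8]
gripper_width: 17.3
gripper_force: 25.0
```

>>> apply_moves(delta_pos=[[0,0,0.1],[0,0,0.3],[0,0,0.6],[0,0,0.9],[0,0,0.9],[0,0,0.9]], rot=[[0,0,0],[0,0,0],[0,0,0],[0,0,0],[0,0,0],[0,0,0]], hand=[0,0,0,0,0,0])

```text
time_s: 7.4
ee_pos: [693.1, 113.1, 126.7]
ee_rot: [179.9, -0.4, 25.1]
force: [0.1, -0.1, -2.6]
gripper_width: 17.2
gripper_force: 25.0
```

>>> apply_moves(delta_pos=[[-0.1,0.2,0],[-0.25,0.45,0],[-0.39,0.75,0]], rot=[[0,0,0],[0,0,0],[0,0,0]], hand=[0,0,0])

```text
time_s: 7.65
ee_pos: [642.9, 201.7, 120.9]
ee_rot: [-180.0, 0.2, 24.9]
force: [0.7, -0.1, -3.2]
gripper_width: 17.3
gripper_force: 25.0
```

>>> apply_moves(delta_pos=[[-0.14,0.25,0],[-0.28,0.55,0],[-0.37,0.7,0],[-0.39,0.75,0],[-0.39,0.75,0],[-0.39,0.75,0],[-0.39,0.75,0]], rot=[[0,0,0],[0,0,0],[0,0,0],[0,0,0],[0,0,0],[0,0,0],[0,0,0]], hand=[0,0,0,0,0,0,0])

```text
time_s: 8.23
ee_pos: [598.2, 291.4, 122.1]
ee_rot: [180.0, 0.1, 25.0]
force: [-0.7, 0.2, -2.4]
gripper_width: 17.1
gripper_force: 25.0
```

Run:
```python
from h import *
st=env.state(); print(st["ee_pos"],st["ee_rot"],st["time_s"],st["gripper_width"])
p=viewer.grab_frame("wrist"); save(p,"w2"); e=st["ee_pos"]
print(fit(p,"lid_large",e[:2],z0=e[2]-14.5,st=st),fit(p,"jar_large",np.array([597,293]),st=st))
```

```text
[598.19654155 291.35191919 122.12919048] [1.79952267e+02 6.71102595e-02 2.50165104e+01] 8.2333 17.135133544116403
(array([597.5, 290.7]), np.float64(0.733), 0.84) (array([597.7, 293.4]), np.float64(16.668), 0.8)
```

View pics/w2.png

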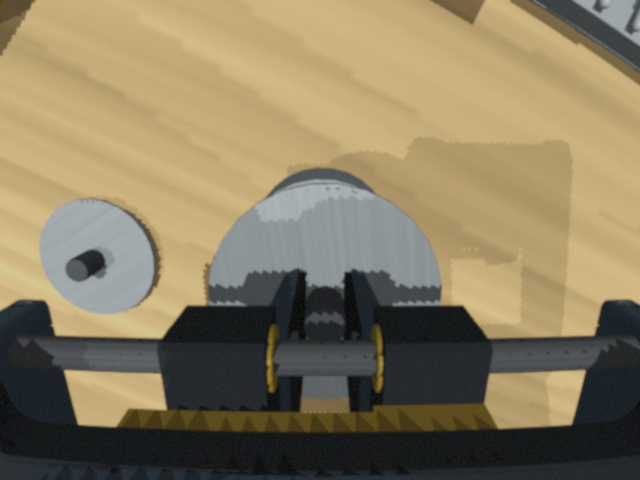

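The lid hangs level and centred in the jaws, with the jar just beneath it. Small correction, then lower.

>>> apply_moves(delta_pos=[[-0.005,0.016,-0.1],[-0.005,0.016,-0.2],[-0.005,0.016,-0.28],[-0.005,0.016,-0.33],[-0.005,0.016,-0.36],[-0.005,0.016,-0.37],[-0.005,0.016,-0.37],[-0.005,0.016,-0.38]], rot=[[0,0,0],[0,0,0],[0,0,0],[0,0,0],[0,0,0],[0,0,0],[0,0,0],[0,0,0]], hand=[0,0,0,0,0,0,0,0])

```text
time_s: 9.05
ee_pos: [597.6, 295.0, 77.7]
ee_rot: [180.0, -0.1, 25.1]
force: [0.6, 0.1, -1.2]
gripper_width: 17.1
gripper_force: 25.0
```

>>> apply_moves(delta_pos=[[0,0,-0.006],[0,0,-0.01],[0,0,-0.01],[0,0,-0.01],[0,0,-0.01],[0,0,-0.01],[0,0,-0.01],[0,0,-0.01],[0,0,-0.01]], rot=[[0,0,0],[0,0,0],[0,0,0],[0,0,0],[0,0,0],[0,0,0],[0,0,0],[0,0,0],[0,0,0]], hand=[0,0,0,0.5,0.6,0.6,0.6,0.6,0.6])

```text
time_s: 9.8
ee_pos: [597.2, 294.7, 76.1]
ee_rot: [180.0, -0.0, 25.1]
force: [-0.1, 0.1, -0.0]
gripper_width: 53.4
gripper_force: 0.0
```

>>> apply_moves(delta_pos=[[0,0,0.15],[0,0,0.4],[0,0,0.7],[0,0,1.0],[0,0,1.0]], rot=[[0,0,0],[0,0,0],[0,0,0],[0,0,0],[0,0,0]], hand=[0.6,0.6,0.6,0.6,0.6])

```text
time_s: 10.22
ee_pos: [600.8, 296.5, 204.7]
ee_rot: [180.0, -0.9, 25.1]
force: [1.2, 0.6, 0.7]
gripper_width: 54.7
gripper_force: 0.0
```

>>> apply_moves(delta_pos=[[-0.1,0.2,0],[-0.25,0.4,0],[-0.37,0.63,0],[-0.37,0.63,0]], rot=[[0,0,0],[0,0,0],[0,0,0],[0,0,0]], hand=[0.6,0.6,0.6,0.6])

```text
time_s: 10.55
ee_pos: [550.0, 374.8, 195.9]
ee_rot: [-179.8, -0.0, 25.3]
force: [-0.1, 0.5, -0.5]
gripper_width: 54.7
gripper_force: 0.0
```

>>> apply_moves(delta_pos=[[-0.1,0.2,0],[-0.25,0.4,0],[-0.37,0.63,0],[-0.37,0.63,0],[-0.37,0.63,0],[-0.37,0.63,0]], rot=[[0,0,0],[0,0,0],[0,0,0],[0,0,0],[0,0,0],[0,0,0]], hand=[0.6,0.6,0.6,0.6,0.6,0.6])

```text
time_s: 11.05
ee_pos: [508.7, 445.3, 195.7]
ee_rot: [179.9, 0.0, 25.1]
force: [0.0, -0.1, -0.7]
gripper_width: 54.5
gripper_force: 0.0
```

Run:
```python
from h import *
st=env.state(); print(st["ee_pos"],st["ee_rot"],st["time_s"],st["gripper_width"],st["qpos"])
p=viewer.grab_frame("wrist"); save(p,"w3"); e=st["ee_pos"]
print(fit(p,"lid_medium",np.array(APP["lid_medium"]),st=st))
print("seated lid",fit(p,"lid_large",np.array([597,293]),z0=62,st=st))
```

```text
[508.73324212 445.30321212 195.72667763] [1.79940737e+02 1.15139999e-02 2.50939645e+01] 11.05 54.545856912987254 [ 4.02485253e+01  2.81661124e+01  7.65974067e+01 -5.60351686e-02
  7.52630939e+01  1.05168822e+02]
(array([509.2, 444.2]), np.float64(0.027), 0.75)
seated lid (array([596.8, 294.7]), np.float64(0.028), 0.55)
```

View pics/w3.png

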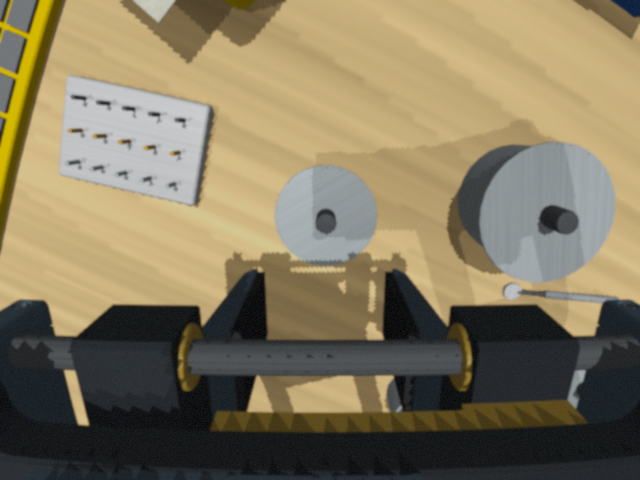

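lid_large is seated and centred within about 2 mm; lid_medium's knob is at (326,221), under the tool. Picking it up.

>>> apply_moves(delta_pos=[[0,-0.008,-0.3],[0,-0.008,-0.6],[0,-0.008,-0.9],[0,-0.008,-1]], rot=[[0,0,0],[0,0,0],[0,0,0],[0,0,0]], hand=[0.6,0.6,0.6,0.6])

```text
time_s: 11.53
ee_pos: [506.3, 441.6, 70.5]
ee_rot: [179.8, 0.5, 25.0]
force: [-0.1, -0.3, -0.1]
gripper_width: 54.9
gripper_force: 0.0
```

>>> apply_moves(delta_pos=[[0,0,-0.2],[0,0,-0.38],[0,0,-0.48],[0,0,-0.505],[0,0,-0.505],[0,0,-0.505]], rot=[[0,0,0],[0,0,0],[0,0,0],[0,0,0],[0,0,0],[0,0,0]], hand=[0.6,0.6,0.6,0.6,0.6,0.6])

```text
time_s: 12.03
ee_pos: [509.4, 445.5, 16.9]
ee_rot: [-180.0, -0.1, 25.1]
force: [0.3, -0.1, 1.0]
gripper_width: 54.7
gripper_force: 0.0
```

>>> apply_moves(delta_pos=[[0,0,0],[0,0,0],[0,0,0],[0,0,0],[0,0,0],[0,0,0],[0,0,0],[0,0,0]], rot=[[0,0,0],[0,0,0],[0,0,0],[0,0,0],[0,0,0],[0,0,0],[0,0,0],[0,0,0]], hand=[0,0,0,0,0,0,0,0], newtons=25)

```text
time_s: 12.7
ee_pos: [508.4, 445.0, 15.6]
ee_rot: [180.0, -0.0, 25.1]
force: [-0.0, -0.2, 2.3]
gripper_width: 17.1
gripper_force: 25.0
```

>>> apply_moves(delta_pos=[[0,0,0.1],[0,0,0.3],[0,0,0.6],[0,0,0.9],[0,0,1],[0,0,1],[0,0,1]], rot=[[0,0,0],[0,0,0],[0,0,0],[0,0,0],[0,0,0],[0,0,0],[0,0,0]], hand=[0,0,0,0,0,0,0])

```text
time_s: 13.28
ee_pos: [508.1, 444.8, 135.4]
ee_rot: [180.0, -0.0, 25.1]
force: [0.1, -0.1, -1.4]
gripper_width: 17.4
gripper_force: 25.0
```

>>> apply_moves(delta_pos=[[0.02,-0.15,0.1],[0.05,-0.4,0.2],[0.08,-0.65,0.25],[0.1,-0.87,0.25]], rot=[[0,0,0],[0,0,0],[0,0,0],[0,0,0]], hand=[0,0,0,0])

```text
time_s: 13.62
ee_pos: [520.1, 338.1, 164.7]
ee_rot: [179.9, 0.1, 25.1]
force: [-0.2, -0.2, -1.4]
gripper_width: 17.0
gripper_force: 25.0
```

>>> apply_moves(delta_pos=[[0.03,-0.29,0],[0.06,-0.58,0],[0.1,-0.87,0]], rot=[[0,0,0],[0,0,0],[0,0,0]], hand=[0,0,0])

```text
time_s: 13.87
ee_pos: [530.6, 233.3, 163.3]
ee_rot: [180.0, 0.3, 25.1]
force: [1.6, -0.1, -1.1]
gripper_width: 17.1
gripper_force: 25.0
```

>>> apply_moves(delta_pos=[[0.03,-0.29,0],[0.06,-0.58,0],[0.1,-0.87,0]], rot=[[0,0,0],[0,0,0],[0,0,0]], hand=[0,0,0])

```text
time_s: 14.12
ee_pos: [542.4, 129.0, 163.4]
ee_rot: [-180.0, 0.3, 25.1]
force: [0.7, 0.2, -1.5]
gripper_width: 17.5
gripper_force: 25.0
```

>>> apply_moves(delta_pos=[[0.03,-0.29,0],[0.06,-0.58,0],[0.1,-0.87,0]], rot=[[0,0,0],[0,0,0],[0,0,0]], hand=[0,0,0])

```text
time_s: 14.37
ee_pos: [554.2, 24.9, 163.4]
ee_rot: [-179.9, 0.3, 25.1]
force: [0.8, 0.6, -0.7]
gripper_width: 17.6
gripper_force: 25.0
```

>>> apply_moves(delta_pos=[[0.03,-0.29,0],[0.06,-0.58,0],[0.1,-0.87,0]], rot=[[0,0,0],[0,0,0],[0,0,0]], hand=[0,0,0])

```text
time_s: 14.62
ee_pos: [566.1, -79.2, 163.3]
ee_rot: [-179.9, 0.3, 25.1]
force: [-0.8, -0.1, -1.0]
gripper_width: 17.2
gripper_force: 25.0
```

>>> apply_moves(delta_pos=[[0.03,-0.29,0],[0.06,-0.58,0],[0.08,-0.78,0],[0.1,-0.87,0],[0.1,-0.87,0],[0.1,-0.87,0]], rot=[[0,0,0],[0,0,0],[0,0,0],[0,0,0],[0,0,0],[0,0,0]], hand=[0,0,0,0,0,0])

```text
time_s: 15.12
ee_pos: [579.2, -181.1, 164.0]
ee_rot: [-179.8, 0.1, 25.0]
force: [-0.4, 0.1, -0.7]
gripper_width: 17.2
gripper_force: 25.0
```

Run:
```python
from h import *
st=env.state(); print(st["ee_pos"],st["ee_rot"],st["time_s"],st["gripper_width"],st["qpos"])
p=viewer.grab_frame("wrist"); save(p,"w4"); e=st["ee_pos"]
for q in ["jar_medium","jar_small"]: print(q,fit(p,q,np.array(APP[q]),st=st))
```

```text
[ 579.2399637  -181.08031238  163.96542598] [-1.79834203e+02  1.15285829e-01  2.50144799e+01] 15.1167 17.223968626963725 [-1.84685747e+01  2.32036215e+01  8.95626262e+01  4.43634797e-02
  6.74314988e+01  4.65000154e+01]
jar_medium (array([ 592.6, -288.5]), np.float64(0.346), 0.7)
jar_small (array([ 513.6, -416.5]), np.float64(0.578), 0.91)
```

View pics/w4.png

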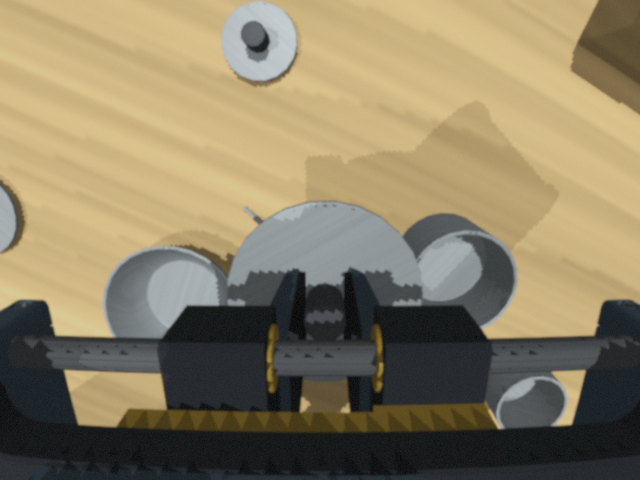

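The lid is held level, and jar_medium is at the lid's right (460,270). Final shift and lowering.

>>> apply_moves(delta_pos=[[0.03,-0.25,0],[0.06,-0.55,0],[0.09,-0.8,0],[0.11,-0.89,0],[0.11,-0.89,0],[0.11,-0.89,0],[0.11,-0.89,0]], rot=[[0,0,0],[0,0,0],[0,0,0],[0,0,0],[0,0,0],[0,0,0],[0,0,0]], hand=[0,0,0,0,0,0,0])

```text
time_s: 15.85
ee_pos: [593.4, -286.1, 165.3]
ee_rot: [-179.9, 0.0, 25.2]
force: [-0.2, 0.4, -1.5]
gripper_width: 17.3
gripper_force: 25.0
```

>>> apply_moves(delta_pos=[[0,0,-0.2],[0,0,-0.4],[0,0,-0.55],[0,0,-0.6],[0,0,-0.6],[0,0,-0.6]], rot=[[0,0,0],[0,0,0],[0,0,0],[0,0,0],[0,0,0],[0,0,0]], hand=[0,0,0,0,0,0])

```text
time_s: 16.35
ee_pos: [594.1, -287.4, 94.2]
ee_rot: [180.0, -0.0, 25.2]
force: [0.1, -0.0, -0.4]
gripper_width: 17.3
gripper_force: 25.0
```

Run:
```python
from h import *
st=env.state(); print(st["ee_pos"],st["ee_rot"],st["time_s"],st["gripper_width"])
```

```text
[ 594.11168412 -287.37779956   94.19223562] [ 1.79965841e+02 -3.82712330e-02  2.51510237e+01] 16.35 17.29798613117749
```

>>> apply_moves(delta_pos=[[-0.01,-0.008,-0.05],[-0.01,-0.008,-0.1],[-0.01,-0.008,-0.14],[-0.01,-0.008,-0.17],[-0.01,-0.008,-0.19],[-0.01,-0.008,-0.2],[-0.01,-0.008,-0.2]], rot=[[0,0,0],[0,0,0],[0,0,0],[0,0,0],[0,0,0],[0,0,0],[0,0,0]], hand=[0,0,0,0,0,0,0])

```text
time_s: 16.93
ee_pos: [592.4, -289.3, 69.6]
ee_rot: [180.0, -0.0, 25.1]
force: [-0.7, 0.6, -0.1]
gripper_width: 17.3
gripper_force: 25.0
```

>>> apply_moves(delta_pos=[[0,0,0],[0,0,0],[0,0,0],[0,0,0],[0,0,0],[0,0,0],[0,0,0]], rot=[[0,0,0],[0,0,0],[0,0,0],[0,0,0],[0,0,0],[0,0,0],[0,0,0]], hand=[0.5,0.6,0.6,0.6,0.6,0.6,0.6])

```text
time_s: 17.52
ee_pos: [592.4, -289.2, 69.4]
ee_rot: [180.0, -0.0, 25.1]
force: [0.1, -0.4, -0.3]
gripper_width: 54.2
gripper_force: 0.0
```

>>> apply_moves(delta_pos=[[0,0,0.15],[0,0,0.4],[0,0,0.7],[0,0,1.0],[0,0,1.0]], rot=[[0,0,0],[0,0,0],[0,0,0],[0,0,0],[0,0,0]], hand=[0.6,0.6,0.6,0.6,0.6])

```text
time_s: 17.93
ee_pos: [596.1, -291.0, 198.0]
ee_rot: [179.3, -0.5, 25.1]
force: [0.8, 0.4, 0.9]
gripper_width: 54.7
gripper_force: 0.0
```

>>> apply_moves(delta_pos=[[0.13,0.3,0],[0.26,0.6,0],[0.4,0.89,0],[0.4,0.89,0]], rot=[[0,0,0],[0,0,0],[0,0,0],[0,0,0]], hand=[0.6,0.6,0.6,0.6])

```text
time_s: 18.27
ee_pos: [642.9, -176.1, 189.2]
ee_rot: [-179.9, -0.2, 25.4]
force: [0.6, 0.2, 0.7]
gripper_width: 54.6
gripper_force: 0.0
```

>>> apply_moves(delta_pos=[[0.13,0.3,0],[0.26,0.6,0],[0.4,0.89,0],[0.4,0.89,0],[0.4,0.89,0],[0.4,0.89,0]], rot=[[0,0,0],[0,0,0],[0,0,0],[0,0,0],[0,0,0],[0,0,0]], hand=[0.6,0.6,0.6,0.6,0.6,0.6])

```text
time_s: 18.77
ee_pos: [688.0, -76.1, 189.0]
ee_rot: [180.0, 0.1, 25.1]
force: [0.6, -0.6, 0.8]
gripper_width: 54.7
gripper_force: 0.0
```

Run:
```python
from h import *
st=env.state(); print(st["ee_pos"],st["ee_rot"],st["time_s"],st["gripper_width"])
p=viewer.grab_frame("wrist"); save(p,"w5")
print(fit(p,"lid_tiny",np.array(APP["lid_tiny"]),st=st))
for n in ("top","scene"):
    q=viewer.grab_frame(n); print(n,fit(q,"lid_medium",np.array([592,-288]),z0=54))
```

```text
[688.03005211 -76.14211668 189.02935325] [1.79973930e+02 6.12906035e-02 2.51050150e+01] 18.7667 54.65748624016867
(array([687.3, -75.5]), np.float64(0.042), 0.68)
top (array([ 595.1, -288.6]), np.float64(0.067), 0.68)
scene (array([ 589.1, -289.9]), np.float64(0.073), 0.71)
```

View pics/w5.png

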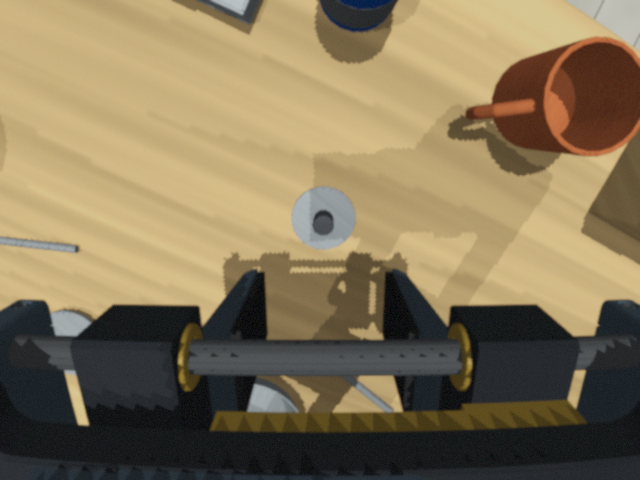

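lid_tiny's knob is at (323,222), under the tool. Picking it up.

>>> apply_moves(delta_pos=[[-0.005,0.005,-0.3],[-0.005,0.005,-0.6],[-0.005,0.005,-0.9],[-0.005,0.005,-1]], rot=[[0,0,0],[0,0,0],[0,0,0],[0,0,0]], hand=[0.6,0.6,0.6,0.6])

```text
time_s: 19.4
ee_pos: [684.0, -75.2, 63.9]
ee_rot: [-179.7, 0.5, 25.0]
force: [-1.7, -0.1, -1.1]
gripper_width: 54.6
gripper_force: 0.0
```

>>> apply_moves(delta_pos=[[0,0,-0.2],[0,0,-0.35],[0,0,-0.42],[0,0,-0.45],[0,0,-0.45],[0,0,-0.45]], rot=[[0,0,0],[0,0,0],[0,0,0],[0,0,0],[0,0,0],[0,0,0]], hand=[0.6,0.6,0.6,0.6,0.6,0.6])

```text
time_s: 19.9
ee_pos: [688.8, -75.2, 16.9]
ee_rot: [179.9, -0.1, 25.1]
force: [0.2, 0.1, -0.2]
gripper_width: 54.7
gripper_force: 0.0
```

>>> apply_moves(delta_pos=[[0,0,0],[0,0,0],[0,0,0],[0,0,0],[0,0,0],[0,0,0],[0,0,0],[0,0,0]], rot=[[0,0,0],[0,0,0],[0,0,0],[0,0,0],[0,0,0],[0,0,0],[0,0,0],[0,0,0]], hand=[0,0,0,0,0,0,0,0], newtons=25)

```text
time_s: 20.57
ee_pos: [687.8, -75.0, 15.5]
ee_rot: [180.0, -0.0, 25.1]
force: [-0.7, 1.0, 0.4]
gripper_width: 16.8
gripper_force: 25.0
```

>>> apply_moves(delta_pos=[[0,0,0.1],[0,0,0.3],[0,0,0.6],[0,0,0.9],[0,0,1],[0,0,1],[0,0,1]], rot=[[0,0,0],[0,0,0],[0,0,0],[0,0,0],[0,0,0],[0,0,0],[0,0,0]], hand=[0,0,0,0,0,0,0])

```text
time_s: 21.15
ee_pos: [687.6, -75.0, 135.7]
ee_rot: [180.0, -0.0, 25.1]
force: [-0.6, 0.0, -1.8]
gripper_width: 17.3
gripper_force: 25.0
```

>>> apply_moves(delta_pos=[[-0.15,0.17,0],[-0.4,0.45,0],[-0.64,0.72,0],[-0.88,0.99,0]], rot=[[0,0,0],[0,0,0],[0,0,0],[0,0,0]], hand=[0,0,0,0])

```text
time_s: 21.48
ee_pos: [583.5, 39.5, 132.2]
ee_rot: [-179.9, 0.3, 25.0]
force: [-0.4, -0.2, -0.8]
gripper_width: 17.2
gripper_force: 25.0
```

>>> apply_moves(delta_pos=[[-0.22,0.25,0],[-0.45,0.5,0],[-0.68,0.75,0],[-0.85,0.95,0],[-0.88,0.99,0],[-0.88,0.99,0],[-0.88,0.99,0]], rot=[[0,0,0],[0,0,0],[0,0,0],[0,0,0],[0,0,0],[0,0,0],[0,0,0]], hand=[0,0,0,0,0,0,0])

```text
time_s: 22.07
ee_pos: [480.7, 157.2, 134.1]
ee_rot: [180.0, 0.1, 25.1]
force: [0.0, 0.7, -1.0]
gripper_width: 16.9
gripper_force: 25.0
```

Run:
```python
from h import *
st=env.state(); print(st["ee_pos"],st["ee_rot"],st["time_s"],st["gripper_width"],st["qpos"])
p=viewer.grab_frame("wrist"); save(p,"w6")
print(fit(p,"jar_tiny",np.array([370,282]),st=st),fit(p,"lid_small",np.array([457,107]),st=st))
```

```text
[480.7173822  157.19925251 134.11490145] [1.79976432e+02 1.27735186e-01 2.51366168e+01] 22.0667 16.900659434375775 [ 1.68330871e+01  1.60736333e+01  1.05396266e+02 -4.89070896e-02
  5.86531024e+01  8.17219313e+01]
(array([370.7, 280. ]), np.float64(0.048), 0.67) (array([457.7, 104.7]), np.float64(1.93), 0.63)
```

View pics/w6.png

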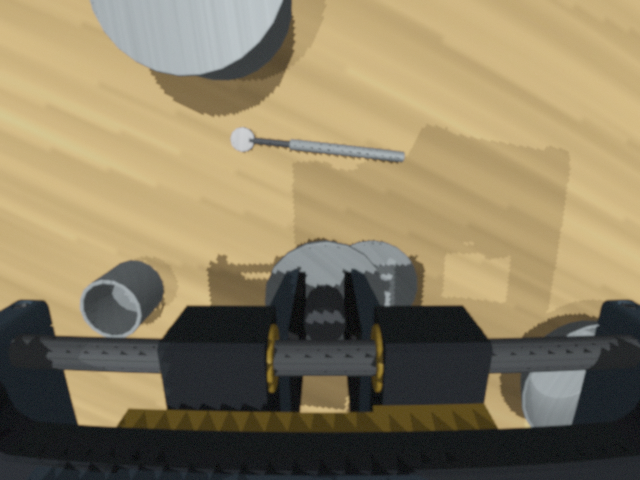

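jar_tiny shows at (122,298) and the lid is held straight.

>>> apply_moves(delta_pos=[[-0.2,0.22,0],[-0.4,0.45,0],[-0.6,0.7,0],[-0.8,0.9,0],[-0.87,0.97,0],[-0.87,0.97,0],[-0.87,0.97,0],[-0.87,0.97,0]], rot=[[0,0,0],[0,0,0],[0,0,0],[0,0,0],[0,0,0],[0,0,0],[0,0,0],[0,0,0]], hand=[0,0,0,0,0,0,0,0])

```text
time_s: 22.88
ee_pos: [377.9, 273.2, 135.3]
ee_rot: [180.0, -0.0, 25.0]
force: [-0.5, -0.5, -0.4]
gripper_width: 17.3
gripper_force: 25.0
```

>>> apply_moves(delta_pos=[[0,0,-0.12],[0,0,-0.24],[0,0,-0.3],[0,0,-0.33],[0,0,-0.33],[0,0,-0.33],[0,0,-0.33]], rot=[[0,0,0],[0,0,0],[0,0,0],[0,0,0],[0,0,0],[0,0,0],[0,0,0]], hand=[0,0,0,0,0,0,0])

```text
time_s: 23.47
ee_pos: [377.4, 274.1, 96.4]
ee_rot: [-180.0, -0.1, 25.1]
force: [-0.4, 0.2, -0.2]
gripper_width: 17.4
gripper_force: 25.0
```

Run:
```python
from h import *
st=env.state(); print(st["ee_pos"],st["ee_rot"],st["time_s"],st["gripper_width"])
p=viewer.grab_frame("wrist"); save(p,"w7")
print(fit(p,"jar_tiny",np.array([370,282]),st=st),fit(p,"lid_tiny",st["ee_pos"][:2],z0=st["ee_pos"][2]-15.5,st=st))
```

```text
[377.373804   274.10524984  96.36421721] [-1.79995900e+02 -7.82745032e-02  2.50587319e+01] 23.4667 17.392881962675535
(array([359. , 265.3]), np.float64(0.637), 0.51) (array([377. , 273.8]), np.float64(0.909), 0.56)
```

View pics/w7.png

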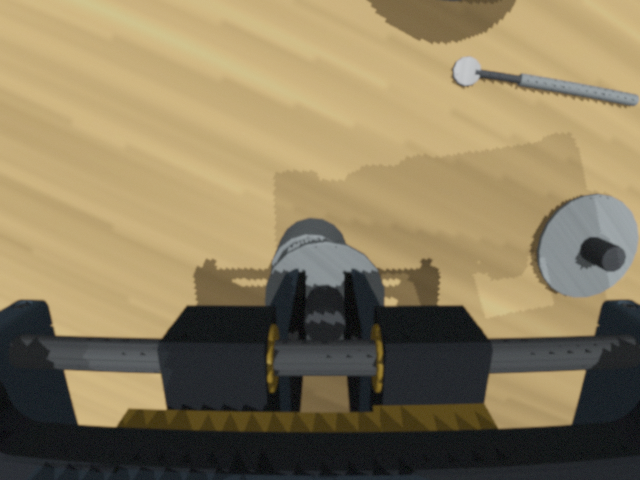

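The jar peeks out beyond the lid (left edge about column 276, top edge about row 218). I check that against the estimate.

Run:
```python
from h import *
st=env.state(); p=viewer.grab_frame("wrist")
g=cv2.cvtColor(p["pixels"],cv2.COLOR_RGB2HSV); free=(g[...,1]<70)
reg=np.zeros((480,640),bool); reg[205:262,255:385]=1
best=[]
lid=render(p,"lid_tiny",[*st["ee_pos"][:2],st["ee_pos"][2]-15.5],st)>.5
for x in np.arange(362,380,1.):
  for y in np.arange(272,290,1.):
    m=(render(p,"jar_tiny",[x,y,0],st)>.5)|lid
    best.append(((m^free)[reg].sum(),x,y))
print(sorted(best)[:6])
```

```text
[(np.int64(98), np.float64(369.0), np.float64(280.0)), (np.int64(131), np.float64(369.0), np.float64(279.0)), (np.int64(143), np.float64(370.0), np.float64(279.0)), (np.int64(152), np.float64(370.0), np.float64(280.0)), (np.int64(169), np.float64(368.0), np.float64(280.0)), (np.int64(188), np.float64(368.0), np.float64(279.0))]
```

>>> apply_moves(delta_pos=[[-0.03,0.025,0],[-0.066,0.05,-0.05],[-0.066,0.05,-0.12],[-0.066,0.05,-0.18],[-0.066,0.05,-0.22],[-0.066,0.05,-0.22],[-0.066,0.05,-0.22]], rot=[[0,0,0],[0,0,0],[0,0,0],[0,0,0],[0,0,0],[0,0,0],[0,0,0]], hand=[0,0,0,0,0,0,0])

```text
time_s: 24.25
ee_pos: [368.5, 279.8, 68.8]
ee_rot: [180.0, 0.1, 25.1]
force: [-0.3, -0.8, -0.7]
gripper_width: 17.5
gripper_force: 25.0
```

>>> apply_moves(delta_pos=[[0,0,-0.05],[0,0,-0.09],[0,0,-0.11],[0,0,-0.12],[0,0,-0.125],[0,0,-0.125]], rot=[[0,0,0],[0,0,0],[0,0,0],[0,0,0],[0,0,0],[0,0,0]], hand=[0,0,0,0,0,0])

```text
time_s: 24.75
ee_pos: [368.7, 280.0, 54.3]
ee_rot: [180.0, 0.0, 25.1]
force: [0.7, 0.3, -0.5]
gripper_width: 16.8
gripper_force: 25.0
```

>>> apply_moves(delta_pos=[[0,0,-0.005],[0,0,-0.005],[0,0,-0.005],[0,0,-0.005],[0,0,-0.005],[0,0,-0.005],[0,0,-0.005],[0,0,-0.005]], rot=[[0,0,0],[0,0,0],[0,0,0],[0,0,0],[0,0,0],[0,0,0],[0,0,0],[0,0,0]], hand=[0,0.5,0.6,0.6,0.6,0.6,0.6,0.6])

```text
time_s: 25.42
ee_pos: [368.7, 280.0, 53.8]
ee_rot: [180.0, 0.0, 25.1]
force: [0.6, 0.4, 0.1]
gripper_width: 54.1
gripper_force: 0.0
```

>>> apply_moves(delta_pos=[[0,0,0.15],[0,0,0.4],[0,0,0.7],[0,0,1.0],[0,0,1.0]], rot=[[0,0,0],[0,0,0],[0,0,0],[0,0,0],[0,0,0]], hand=[0.6,0.6,0.6,0.6,0.6])

```text
time_s: 25.83
ee_pos: [372.3, 282.6, 180.4]
ee_rot: [-179.9, -0.8, 25.1]
force: [0.7, 1.0, 0.0]
gripper_width: 54.4
gripper_force: 0.0
```

>>> apply_moves(delta_pos=[[0.12,-0.24,0],[0.24,-0.48,0],[0.37,-0.72,0],[0.37,-0.72,0]], rot=[[0,0,0],[0,0,0],[0,0,0],[0,0,0]], hand=[0.6,0.6,0.6,0.6])

```text
time_s: 26.17
ee_pos: [414.9, 189.9, 173.6]
ee_rot: [179.9, -0.0, 24.9]
force: [1.1, -0.0, -0.0]
gripper_width: 54.3
gripper_force: 0.0
```

>>> apply_moves(delta_pos=[[0.12,-0.24,0],[0.24,-0.48,0],[0.37,-0.72,0],[0.37,-0.72,0],[0.37,-0.72,0],[0.37,-0.72,0]], rot=[[0,0,0],[0,0,0],[0,0,0],[0,0,0],[0,0,0],[0,0,0]], hand=[0.6,0.6,0.6,0.6,0.6,0.6])

```text
time_s: 26.67
ee_pos: [457.0, 107.6, 173.4]
ee_rot: [-180.0, 0.0, 25.1]
force: [-0.2, 0.6, 0.2]
gripper_width: 54.6
gripper_force: 0.0
```

Run:
```python
from h import *
st=env.state(); print(st["ee_pos"],st["ee_rot"],st["time_s"],st["gripper_width"])
p=viewer.grab_frame("wrist"); save(p,"w8")
print(fit(p,"lid_small",np.array([457,107]),st=st),fit(p,"lid_tiny",np.array([369,280]),z0=38,st=st))
```

```text
[457.00460887 107.62704033 173.37353831] [-1.79955800e+02  4.68879588e-02  2.50550095e+01] 26.6667 54.56224252791397
(array([457. , 106.2]), np.float64(0.023), 0.83) (array([368.2, 280.3]), np.float64(0.059), 0.71)
```

View pics/w8.png

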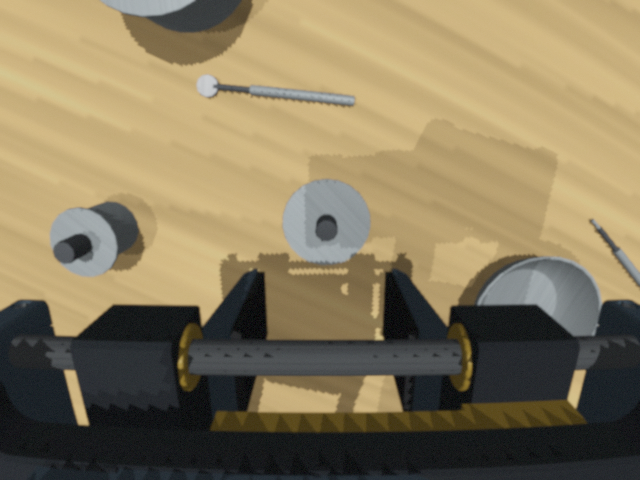

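lid_tiny is on its jar. lid_small's knob is at (326,228); picking it up.

>>> apply_moves(delta_pos=[[0,-0.01,-0.3],[0,-0.01,-0.6],[0,-0.01,-0.9],[0,-0.01,-1]], rot=[[0,0,0],[0,0,0],[0,0,0],[0,0,0]], hand=[0.6,0.6,0.6,0.6])

```text
time_s: 27.15
ee_pos: [453.8, 106.3, 49.8]
ee_rot: [-179.9, 0.4, 25.2]
force: [-1.4, 0.3, -0.7]
gripper_width: 54.9
gripper_force: 0.0
```

>>> apply_moves(delta_pos=[[0,0,-0.15],[0,0,-0.25],[0,0,-0.3],[0,0,-0.32],[0,0,-0.32],[0,0,-0.32]], rot=[[0,0,0],[0,0,0],[0,0,0],[0,0,0],[0,0,0],[0,0,0]], hand=[0.6,0.6,0.6,0.6,0.6,0.6])

```text
time_s: 27.65
ee_pos: [458.0, 106.4, 16.0]
ee_rot: [180.0, -0.1, 25.1]
force: [-0.1, 0.0, 0.3]
gripper_width: 54.9
gripper_force: 0.0
```

>>> apply_moves(delta_pos=[[0,0,0],[0,0,0],[0,0,0],[0,0,0],[0,0,0],[0,0,0],[0,0,0],[0,0,0]], rot=[[0,0,0],[0,0,0],[0,0,0],[0,0,0],[0,0,0],[0,0,0],[0,0,0],[0,0,0]], hand=[0,0,0,0,0,0,0,0], newtons=25)

```text
time_s: 28.32
ee_pos: [457.6, 106.0, 15.5]
ee_rot: [180.0, -0.0, 25.1]
force: [0.2, 0.2, 1.8]
gripper_width: 17.3
gripper_force: 25.0
```

>>> apply_moves(delta_pos=[[0,0,0.1],[0,0,0.3],[0,0,0.6],[0,0,0.9],[0,0,1],[0,0,1],[0,0,1]], rot=[[0,0,0],[0,0,0],[0,0,0],[0,0,0],[0,0,0],[0,0,0],[0,0,0]], hand=[0,0,0,0,0,0,0])

```text
time_s: 28.9
ee_pos: [457.4, 105.9, 135.3]
ee_rot: [180.0, -0.0, 25.1]
force: [-0.3, -0.4, -0.9]
gripper_width: 17.2
gripper_force: 25.0
```

>>> apply_moves(delta_pos=[[0.02,-0.15,0.08],[0.05,-0.4,0.15],[0.08,-0.65,0.15],[0.1,-0.87,0.15]], rot=[[0,0,0],[0,0,0],[0,0,0],[0,0,0]], hand=[0,0,0,0])

```text
time_s: 29.23
ee_pos: [468.5, 0.3, 151.6]
ee_rot: [-179.9, 0.2, 25.1]
force: [0.1, -1.1, -1.4]
gripper_width: 17.5
gripper_force: 25.0
```

>>> apply_moves(delta_pos=[[0.03,-0.29,0],[0.06,-0.58,0],[0.1,-0.87,0]], rot=[[0,0,0],[0,0,0],[0,0,0]], hand=[0,0,0])

```text
time_s: 29.48
ee_pos: [479.8, -104.0, 150.9]
ee_rot: [-179.8, 0.2, 25.1]
force: [1.4, -0.0, 0.1]
gripper_width: 17.4
gripper_force: 25.0
```

>>> apply_moves(delta_pos=[[0.03,-0.29,0],[0.06,-0.58,0],[0.1,-0.87,0]], rot=[[0,0,0],[0,0,0],[0,0,0]], hand=[0,0,0])

```text
time_s: 29.73
ee_pos: [491.9, -208.4, 150.7]
ee_rot: [-179.8, 0.2, 25.1]
force: [0.4, 0.3, 0.0]
gripper_width: 17.1
gripper_force: 25.0
```

>>> apply_moves(delta_pos=[[0.03,-0.29,0],[0.06,-0.58,0],[0.08,-0.75,0],[0.1,-0.87,0],[0.1,-0.87,0],[0.1,-0.87,0],[0.1,-0.87,0]], rot=[[0,0,0],[0,0,0],[0,0,0],[0,0,0],[0,0,0],[0,0,0],[0,0,0]], hand=[0,0,0,0,0,0,0])

```text
time_s: 30.32
ee_pos: [504.9, -310.1, 152.2]
ee_rot: [-179.8, 0.1, 25.1]
force: [-0.2, -0.5, 0.3]
gripper_width: 17.2
gripper_force: 25.0
```

Run:
```python
from h import *
st=env.state(); print(st["ee_pos"],st["ee_rot"],st["time_s"],st["gripper_width"])
p=viewer.grab_frame("wrist"); save(p,"w9")
print(fit(p,"jar_small",np.array([517,-411]),st=st),fit(p,"lid_medium",np.array([592,-289]),z0=54,st=st))
for n in ("top","scene"):
  p=viewer.grab_frame(n); print(n,fit(p,"jar_small",np.array([517,-411])))
```

```text
[ 504.91956397 -310.10955004  152.24111077] [-1.79841329e+02  6.27550523e-02  2.51201712e+01] 30.3167 17.211992142535536
(array([ 516.6, -411. ]), np.float64(0.186), 0.62) (array([ 592.7, -289.1]), np.float64(0.019), 0.65)
top None
scene (array([ 514.4, -410.8]), np.float64(0.05), 0.78)
```

View pics/w9.png

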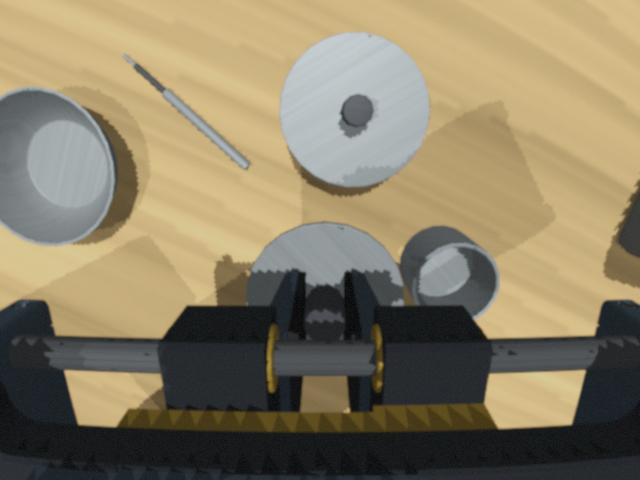

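jar_small is at (450,270), and lid_medium is well seated above it in the picture. Shift and lower.

>>> apply_moves(delta_pos=[[0.03,-0.25,0],[0.06,-0.5,0],[0.08,-0.7,0],[0.097,-0.83,0],[0.097,-0.83,0],[0.097,-0.83,0],[0.097,-0.83,0]], rot=[[0,0,0],[0,0,0],[0,0,0],[0,0,0],[0,0,0],[0,0,0],[0,0,0]], hand=[0,0,0,0,0,0,0])

```text
time_s: 31.25
ee_pos: [517.0, -410.2, 153.2]
ee_rot: [-179.9, 0.0, 25.1]
force: [-0.4, -0.6, -0.3]
gripper_width: 17.3
gripper_force: 25.0
```

>>> apply_moves(delta_pos=[[0,0,-0.2],[0,0,-0.4],[0,0,-0.5],[0,0,-0.55],[0,0,-0.55],[0,0,-0.55],[0,0,-0.55]], rot=[[0,0,0],[0,0,0],[0,0,0],[0,0,0],[0,0,0],[0,0,0],[0,0,0]], hand=[0,0,0,0,0,0,0])

```text
time_s: 31.83
ee_pos: [518.0, -411.6, 88.9]
ee_rot: [179.9, -0.1, 25.1]
force: [0.4, 0.2, -0.7]
gripper_width: 17.3
gripper_force: 25.0
```

>>> apply_moves(delta_pos=[[-0.008,0,-0.06],[-0.008,0,-0.12],[-0.008,0,-0.16],[-0.008,0,-0.19],[-0.008,0,-0.21],[-0.008,0,-0.22],[-0.008,0,-0.22]], rot=[[0,0,0],[0,0,0],[0,0,0],[0,0,0],[0,0,0],[0,0,0],[0,0,0]], hand=[0,0,0,0,0,0,0])

```text
time_s: 32.42
ee_pos: [516.0, -411.1, 61.5]
ee_rot: [-180.0, 0.0, 25.1]
force: [-1.0, 2.1, 2.9]
gripper_width: 17.2
gripper_force: 25.0
```

>>> apply_moves(delta_pos=[[0,0,0],[0,0,0],[0,0,0],[0,0,0],[0,0,0],[0,0,0],[0,0,0]], rot=[[0,0,0],[0,0,0],[0,0,0],[0,0,0],[0,0,0],[0,0,0],[0,0,0]], hand=[0.5,0.6,0.6,0.6,0.6,0.6,0.6])

```text
time_s: 33.0
ee_pos: [516.2, -411.2, 60.9]
ee_rot: [180.0, 0.0, 25.1]
force: [1.0, -1.3, -0.2]
gripper_width: 54.2
gripper_force: 0.0
```

>>> apply_moves(delta_pos=[[0,0,0.15],[0,0,0.4],[0,0,0.7],[0,0,1.0],[0,0,1.0]], rot=[[0,0,0],[0,0,0],[0,0,0],[0,0,0],[0,0,0]], hand=[0.6,0.6,0.6,0.6,0.6])

```text
time_s: 33.42
ee_pos: [519.5, -413.9, 189.6]
ee_rot: [179.2, -0.4, 25.1]
force: [0.4, -0.5, 0.8]
gripper_width: 54.8
gripper_force: 0.0
```

>>> apply_moves(delta_pos=[[-0.2,-0.1,0],[-0.4,-0.2,0],[-0.6,-0.3,0],[-0.8,-0.4,0],[-0.8,-0.4,0],[-0.8,-0.4,0]], rot=[[0,0,0],[0,0,0],[0,0,0],[0,0,0],[0,0,0],[0,0,0]], hand=[0.6,0.6,0.6,0.6,0.6,0.6])

```text
time_s: 33.92
ee_pos: [419.4, -459.7, 181.1]
ee_rot: [180.0, -0.0, 24.9]
force: [-0.8, -0.3, 0.4]
gripper_width: 54.7
gripper_force: 0.0
```

Run:
```python
from h import *
st=env.state(); print(st["ee_pos"],st["time_s"])
p=viewer.grab_frame("wrist"); print(fit(p,"lid_small",np.array([517,-411]),z0=46,st=st),fit(p,"jar_small",np.array([517,-411]),st=st))
p=viewer.grab_frame("scene"); save(p,"s2")
print(fit(p,"lid_small",np.array([517,-411]),z0=46))
```

```text
[ 419.36825515 -459.74975004  181.05883603] 33.9167
(array([ 515.5, -411.3]), np.float64(0.028), 0.84) (array([ 520.2, -409.7]), np.float64(0.227), 0.4)
(array([ 514.6, -412.2]), np.float64(0.066), 0.84)
```

View pics/s2.png

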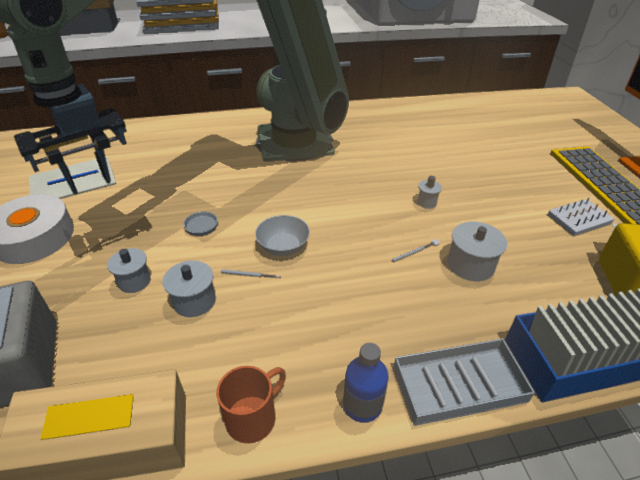

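All four lids sit level on their own jars (scene view: 128,268; 190,285; 477,248; 428,190). The dish and bowl are where they were, and the gripper is clear.

```bash
python3 -c "
from workcell import env
print(env.job_done())"
```

```text
the job is handed in; nothing more can be done
None
```

The job is handed in: all four lids are on the jars of their own size, level and, by the camera fits, within about 3 mm of centre; the dish and bowl were not touched. It took about 34 s of robot time, and no verdict came back from the judging call.

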